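# Wind up the yard lantern

### The job

Wind up the lantern: lift the white mug off the lantern's base, where it stands in the crank's way, and set it down gently, upright, on the green board, and slide the flush lock plate fully open, away from the robot. Only then wind the two-knobbed crank clockwise, nearly two full turns, until it comes to its stop and the white gauge pointer to the end of its slot, and let go. Leave the lock open and do not disturb the jar, the bottle, the spoon or the basket.

Things in the scene. Friction and masses are not known exactly. Their poses are not given: they have to be found in the camera images.
- lamp: the wind-up lantern's base: a fixed grey box 190 (x) x 380 (y) x 60 mm (z) on the green board (the work surface, z = 0). Origin: centre of its underside. Its own +x points away from the robot (turned with its yaw), +y along it towards the crank end; its top face, the deck, is at z = 60 mm
- crank_axis (a point): point on the crank's upright axis at deck height (60 mm above the board), at x 0, y +100 mm in the base's frame. The crank is a flat bar 144 mm long, 16 mm wide, 18 to 28 mm above the deck, with an upright knob near each end. Round the axis are a fixed boss 48 mm in diameter, 6 mm high, and a hub 28 mm in diameter, whose top is 34 mm above the deck
- crank (a joint): angle of the crank in rad, growing clockwise seen from above, from 0 to a stop at 11.6 (fully wound). Starts at 0 to 0.8. Knob a lies, from the axis, in the direction (base's yaw) + 1.97 - (joint value), counter-clockwise from world x. It turns with a steady drag of about 2 N at the knob and stays where it is left
- lock_top (a point): centre of the top face of the lock, a flush ribbed aluminium plate 50 (x) x 36 mm (y) on the deck beyond the lantern, at y -140 mm in the base's frame. Its top stands only 2 mm above the deck (62 mm above the board), with nothing to grip: press down on it and slide it by friction
- lock (a joint): travel of the lock plate in m along the base's +x (away from the robot): 0 shut, 0.044 fully open at its stop. It takes about 1.5 N to slide and stays where it is left. Starts at 0 to 0.006. It must be open before the crank is turned
- mug_mid (a point): centre (half-way up, on the axis) of the white enamel mug, 64 mm in diameter, 75 mm high, wall 4 mm, 0.09 to 0.18 kg, open at the top. Its bow handle sticks out along the mug's +y to 69 mm from the axis, 14 to 66 mm above its foot, 10 mm thick. It starts upright on the deck on the robot's side of the crank axis, in the crank's sweep
- jar: loose glass jar of chillies with a steel lid, 72 mm in diameter, 112 mm high; origin at the centre of its underside
- oil: loose green glass bottle, 60 mm in diameter, 230 mm high; origin at the centre of its underside. The jar and the bottle may have swapped places
- spoon: loose wooden spoon 260 mm long, lying along its own x, its parts under 50 mm wide and 25 mm high; origin near the middle of its length, on its underside
- basket: loose pink plastic basket, open at the top, 120 (x) x 250 (y) x 71 mm (z), behind the lantern; origin at the centre of its underside
- lantern (a point): top centre of the round lantern that stands fixed on the base between lock and crank, at x 0, y -25 mm in the base's frame: 80 mm in diameter, its top 199 mm above the board. It is only 10 mm clear of the knobs' path, so a gripper's body cannot pass on that side of the crank
- pointer (a point): small white gauge pointer in a slot along the deck's far edge (x +86 mm in the base's frame). The crank drives it: 74 mm towards the base's +y from crank 0 to the crank's stop. Not to be handled; it is drawn only and obstructs nothing
- knob_a_mid (a point): middle of one of the crank's two like upright black knobs: 64 mm from the axis, 54 mm above the deck (114 mm above the board). Round, 22 mm in diameter, 29 to 77 mm above the deck, spinning freely on its pin, so it can be held while the crank turns. Knob a is at the end that joint crank's description speaks of
- knob_b_mid (a point): middle of one of the crank's two like upright black knobs: 64 mm from the axis, 54 mm above the deck (114 mm above the board). Round, 22 mm in diameter, 29 to 77 mm above the deck, spinning freely on its pin, so it can be held while the crank turns. Knob b is opposite knob a
Not all that is in view belongs to the job. What is shaped like the part that bears mug_mid but blue, orange or turquoise is not meant.

How it is judged:
By the outcome, as a careful person would: the job done as asked, in the order asked, and still so for the second after the job is handed in, with the robot touching nothing.
It also fails if it takes over 72 s, if anything falls off the work surface, if the arm or the gripper's body presses on something with over 40 N, if the wrist force passes 120 N, or if a joint passes its speed limit or range.

### The arm

A 7-joint arm with a two-finger parallel gripper is mounted at the origin on the work surface. World frame = base frame: x ahead of the robot, y to its left, z up, the work surface at z = 0. Lengths are in m, angles in degrees, forces in N, time in s.
With the tool pointing down it reaches from about 0.35 to 0.9 m from the base axis. Payload 7.2 kg.
Tool frame: the origin (TCP) lies on the mounting face of the last link; the fingertips stand 182 mm ahead of it and the grasp point (between the pads) lies 163 mm ahead of it; z points along the fingers, y is the direction in which the jaws open and shut (so a half turn about z gives the same grasp; the last joint's range is limited). The gripper opens to 88 mm and grips with 3 to 60 N. Pads are 20 mm wide; open, the fingers measure 115 mm over their backs; the gripper's body (75 mm by 178 mm) begins 61 mm behind the grasp point.
Start: joints at [-68.766, 23.554, -0.728, 91.456, 0.321, 64.991, -4.71], TCP at [0.266, 0.566, 0.405] pointing down, gripper open.
Joint ranges: [-169.25, 169.25], [-16.82, 113.86], [-84.01, 82.57], [7.8, 145.47], [-59.2, 239.2], [7.22, 106.19], [-163.78, 163.78]. Speed limits (degrees/s): [136.94, 136.94, 172.46, 172.46, 180, 180, 180].

### API

Orientations are given as a 3x3 rotation matrix whose columns are the frame's x, y, z axes.
In Python, from rig import env gives the robot as it stands.
- The arm moves only by the tool servo_tool, never from a script. Its argument "deltas" is a list of rows, each a list of 7 numbers: the shift along the tool's x, y, z in m, then the turn, a rotation vector about the tool's x, y, z in degrees, then the finger opening in m, from 0 to 0.0878. In form: [[dx, dy, dz, wx, wy, wz, hand], ...]. A call has 1 to 20 rows; each row shifts and turns the pose as measured when the row begins, along the tool's axes as they then stand; what a row does not reach is not made up. A row lasts 1/8 s, in which the tool goes at most 62.5 mm and 10.7 degrees, less where a joint would pass 70% of its speed; a pose out of reach is approached as far as the arm can. A call with a gripper value outside its range is refused whole. The fingers move at their own pace and stop on an object; the grip force is fixed at half the most. Time passes only in rows, so rows that do not move let the fingers close. It gives the time, the measured TCP pose, the force and the opening at its end, in the units of the state.
- env.read_state(): the state, without advancing time (a new reading comes with each control period).
- env.snapshot(name): name is "scene" or "side" or "wrist"; returns (picture, depth): 480x640x3 uint8, blue, green, red; 480x640 float32, m along the optical axis (not along the pixel's ray), 0 where there is no reading.
- env.calibration(name): a dict with "mtx" (3x3 intrinsics, pixels), "pose" (4x4, takes a point from camera to world coordinates); the wrist camera has in their place "T_tool_cam" (4x4, takes a point from camera to tool coordinates, whose origin is the TCP and whose axes are the flange's). Camera axes: x right, y down, z forward; pixel columns grow to the right and rows downward; lengths in m; the calibration is good to about 2 mm. A picture is of the moment at which its call begins: read the wrist's pose just before it. calibration takes no time and is no camera call.
- env.close_job(): hands the job in, once; it reports no verdict.
Trained networks look in the newest picture that a camera, given by its name, has taken for a name from the list of things; names that differ only in an ending like _2 or _b are one class to them, and where a whole thing is asked for, a point or a joint stands for the part that bears it (a point fixed in the world has none). Each returns a list of dicts, best first, with "confidence" (0 to 1); they miss things now and then, are a little off and sometimes report something else, mostly with a low value. They report only what shows in the picture. A call takes as long as a camera call. They do not tell look-alikes from the thing itself.
- env.masks_of(label, camera): "region" (480x640 bool, what is visible of it) and "pixel" ([column, row] in pixels, amid what is visible of it).
- env.spot_point(label, camera): "pixel" ([column, row] in pixels: a listed point, or the origin of a listed thing).
The state is a dict: "time_s": time; "joint_positions": joint angles; "qvel": joint speeds; "effort": joint torques, N m; "position": TCP position; "tool_rot": TCP orientation; "contact_force": force on the tool from outside, world axes, zero at the start; "torque": the same for the moment, N m; "finger_gap": finger opening in m.
Only numpy, scipy, OpenCV 4.12 (cv2) and the standard library are available. Lean on these libraries where they do the work, as an engineer would, in place of code of your own. Each camera call takes 0.05 s, during which the arm holds its last target. There are 200 camera calls.

## Working session

There is one attempt and no reset: what is moved stays moved. The work goes in short steps, Python scripts to look and compute and a tool call to move; the robot and the scene stay as the last step left them, time stands still between calls to the robot, and variables do not carry over. Pictures are saved under pics/ and viewed, about 8 in all and at most 12, crops included, and the job is handed in when it is done.

Besides the shell and the picture viewer there is one more tool, called after ">>>" as name(argument=value, ...), one argument or row to a line, values as JSON. servo_tool: Moves the arm, as the interface text tells. Its arguments: {"type":"object","properties":{"deltas":{"type":"array","items":{"type":"array","items":{"type":"number"}}}},"required":["deltas"]}

```bash
mkdir -p pics; cat > h.py <<'E'
import numpy as np, cv2
from rig import env
def cam(name):
    c=env.calibration(name)
    if 'pose' in c: return np.array(c['mtx']),np.array(c['pose'])
    s=env.read_state(); T=np.eye(4); T[:3,:3]=s['tool_rot']; T[:3,3]=s['position']
    return np.array(c['mtx']),T@np.array(c['T_tool_cam'])
def onz(px,K,P,z):
    d=P[:3,:3]@np.linalg.solve(K,[px[0],px[1],1]); o=P[:3,3]
    return o+d*(z-o[2])/d[2]
def cloud(D,K,P,m):
    v,u=np.nonzero(m&(D>0)); z=D[v,u]
    p=np.linalg.solve(K,np.stack([u,v,np.ones_like(u)]).astype(float))*z
    return (P[:3,:3]@p).T+P[:3,3]
def proj(p,K,P):
    q=P[:3,:3].T@(np.array(p)-P[:3,3]); q=K@q; return q[:2]/q[2]
E
python3 - <<'E'
from h import *
r=[]
for n in ('scene','side'):
    im,D=env.snapshot(n); np.save(n+'.npy',D); cv2.imwrite(n+'.png',im); r.append(im)
    K,P=cam(n); print(n,P[:3,3].round(3),P[:3,2].round(2))
    for l,z in (('crank_axis',.06),('lock_top',.062),('lantern',.199),('mug_mid',.0975),('knob_a_mid',.114),('pointer',.06),('lamp',0),('jar',0),('oil',0),('spoon',0),('basket',0)):
        for d in env.spot_point(l,n)[:3]:
            print(l,round(d['confidence'],2),np.round(d['pixel']),onz(d['pixel'],K,P,z).round(3))
    cv2.imwrite(f'pics/{n}.png',im)
E
```

```text
scene [ 0.946 -0.766  1.33 ] [-0.3   0.48 -0.82]
crank_axis 0.97 [331. 232.] [0.489 0.021 0.06 ]
lock_top 0.8 [297. 314.] [ 0.544 -0.219  0.062]
lantern 0.56 [323. 240.] [ 0.535 -0.093  0.199]
lantern 0.42 [312. 218.] [ 0.48  -0.054  0.199]
lantern 0.32 [341. 188.] [0.493 0.056 0.199]
mug_mid 0.95 [430. 190.] [0.647 0.245 0.097]
mug_mid 0.93 [308. 143.] [0.292 0.218 0.097]
mug_mid 0.81 [313. 219.] [0.443 0.009 0.097]
knob_a_mid 0.48 [342. 204.] [0.486 0.074 0.114]
lamp 0.97 [325. 280.] [ 0.532 -0.076  0.   ]
jar 0.62 [338. 189.] [ 0.407  0.193 -0.   ]
oil 0.85 [270. 386.] [ 0.573 -0.377  0.   ]
spoon 0.66 [204. 389.] [ 0.452 -0.461  0.   ]
basket 0.6 [408. 333.] [ 0.774 -0.095  0.   ]
basket 0.3 [344. 202.] [ 0.444  0.165 -0.   ]
side [ 0.16  -0.868  0.97 ] [ 0.29  0.66 -0.69]
crank_axis 0.93 [298. 234.] [0.505 0.029 0.06 ]
lock_top 0.66 [359. 300.] [ 0.54  -0.218  0.062]
lantern 0.71 [331. 221.] [ 0.531 -0.1    0.199]
mug_mid 0.95 [256. 338.] [ 0.3   -0.241  0.098]
mug_mid 0.93 [273. 233.] [0.439 0.022 0.098]
mug_mid 0.63 [304. 166.] [0.611 0.226 0.098]
knob_a_mid 0.72 [279. 206.] [0.483 0.088 0.114]
pointer 0.19 [238. 218.] [0.392 0.15  0.06 ]
lamp 0.93 [325. 277.] [ 0.526 -0.076  0.   ]
lamp 0.58 [241. 221.] [0.412 0.204 0.   ]
jar 0.73 [240. 220.] [0.411 0.208 0.   ]
oil 0.82 [407. 371.] [ 0.566 -0.381  0.   ]
spoon 0.95 [374. 428.] [ 0.446 -0.459  0.   ]
basket 0.8 [420. 253.] [ 0.773 -0.106  0.   ]
```

View pics/scene.png

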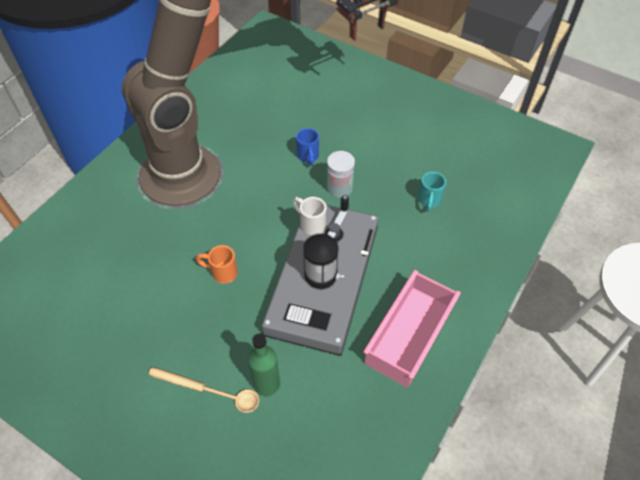

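View pics/side.png

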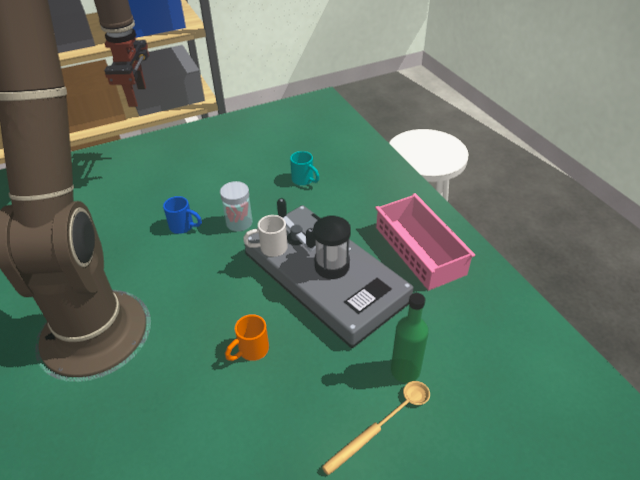

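The white mug is at scene (313,215) and side (272,235). The blue, orange and turquoise mugs are decoys. Next I'll refine the base pose, the mug and its handle, and the knobs from depth.

```bash
python3 - <<'E'
from h import *
pts=[];mp=[];kn=[]
for n in ('scene','side'):
    D=np.load(n+'.npy'); im=cv2.imread(n+'.png'); K,P=cam(n)
    C=cloud(D,K,P,np.ones_like(D,bool)); v,u=np.nonzero(D>0); col=im[v,u].astype(int)
    near=(abs(C[:,0]-.53)<.16)&(abs(C[:,1]+.076)<.26)
    sat=col.max(1)-col.min(1)
    deck=near&(abs(C[:,2]-.06)<.006)&(sat<30)
    r=cv2.minAreaRect(C[deck][:,:2].astype(np.float32)); print(n,'deck',deck.sum(),r,C[deck][:,2].mean())
    m=near&(col.min(1)>100)&(sat<45)&(abs(C[:,0]-.43)<.08)&(abs(C[:,1]-.02)<.09)&(C[:,2]>.07)&(C[:,2]<.15)
    q=C[m]; print('mug',m.sum(),q.min(0).round(3),q.max(0).round(3)); 
    rim=q[q[:,2]>.130]; print('rim',len(rim),cv2.minEnclosingCircle(rim[:,:2].astype(np.float32)))
    c=np.array(cv2.minEnclosingCircle(rim[:,:2].astype(np.float32))[0]); 
    h=q[np.linalg.norm(q[:,:2]-c,axis=1)>.042]; print('handle',len(h),np.round(h.mean(0)-[*c,0],3) if len(h) else '')
    k=(C[:,2]>.10)&(C[:,2]<.145)&(col.max(1)<60)&(np.linalg.norm(C[:,:2]-[.497,.025],axis=1)<.085)
    print('dark',k.sum()); 
    from scipy.cluster.vq import kmeans2
    if k.sum()>5: 
        cc,lab=kmeans2(C[k],2,seed=1,minit='++'); print(cc.round(3),np.bincount(lab))
r=env.read_state(); print(r['tool_rot'].round(3) if hasattr(r['tool_rot'],'round') else r['tool_rot'],r['position'],r['finger_gap']); print(env.calibration('wrist')['T_tool_cam'])
a=cv2.resize(cv2.imread('scene.png')[160:270,260:400],None,fx=4,fy=4,interpolation=2)
b=cv2.resize(cv2.imread('side.png')[170:300,220:360],None,fx=4,fy=4,interpolation=2)[:440]
cv2.imwrite('pics/crop.png',cv2.resize(np.hstack([a,b]),None,fx=.71,fy=.71))
E
```

```text
scene deck 7497 ((0.5123500227928162, -0.03136435151100159), (0.1901407688856125, 0.48054641485214233), 16.576705932617188) 0.060171376918380655
mug 1049 [ 0.371 -0.019  0.07 ] [0.509 0.088 0.142]
rim 168 ((0.4541134834289551, 0.03822850435972214), 0.06045408174395561)
handle 602 [-0.011 -0.028  0.105]
dark 71
[[0.492 0.074 0.128]
 [0.493 0.075 0.107]] [42 29]
side deck 6900 ((0.5084596276283264, -0.029792338609695435), (0.1926092803478241, 0.48611605167388916), 16.940753936767578) 0.06063982702510819
mug 1282 [ 0.371 -0.055  0.07 ] [0.509 0.08  0.141]
rim 195 ((0.47242221236228943, 0.012406439520418644), 0.06942988932132721)
handle 823 [-0.05  -0.004  0.107]
dark 210
[[ 0.483  0.073  0.121]
 [ 0.502 -0.053  0.121]] [ 99 111]
[[-0.905  0.425 -0.   ]
 [ 0.425  0.905  0.   ]
 [ 0.     0.    -1.   ]] [0.26553867 0.56578213 0.40464563] 0.08747007915410829
[[ 6.92827790e-05 -9.69834709e-01 -2.43763477e-01  6.52625148e-02]
 [ 9.99999500e-01  3.10331043e-04 -9.50458514e-04  9.53740513e-04]
 [ 9.97435031e-04 -2.43763290e-01  9.69834246e-01  2.04068504e-02]
 [ 0.00000000e+00  0.00000000e+00  0.00000000e+00  1.00000000e+00]]
```

View pics/crop.png

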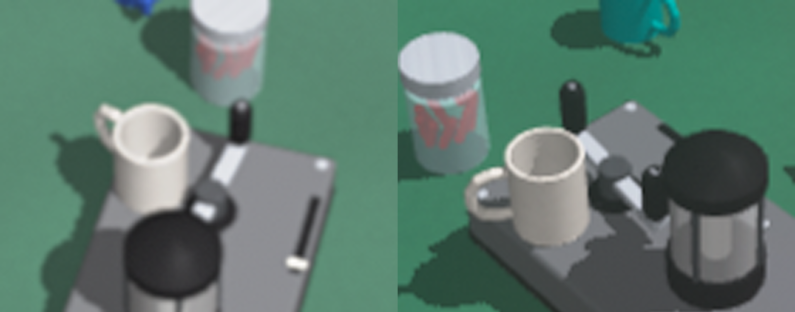

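The crop confirms the white mug: handle to its upper left in both views, standing next to the crank bar. I'll go overhead for a close look.

>>> servo_tool(
  deltas=[
    [-0.038,-0.036,-0.011,0,0,0,0.0878],
    [-0.038,-0.036,-0.011,0,0,0,0.0878],
    [-0.038,-0.036,-0.011,0,0,0,0.0878],
    [-0.038,-0.036,-0.011,0,0,0,0.0878],
    [-0.038,-0.036,-0.011,0,0,0,0.0878],
    [-0.038,-0.036,-0.011,0,0,0,0.0878],
    [-0.038,-0.036,-0.011,0,0,0,0.0878],
    [-0.038,-0.036,-0.011,0,0,0,0.0878],
    [-0.038,-0.036,-0.011,0,0,0,0.0878],
    [-0.038,-0.036,-0.011,0,0,0,0.0878],
    [-0.038,-0.036,-0.011,0,0,0,0.0878],
    [0,0,0,0,0,0,0.0878],
  ],
)

```text
time_s: 2.7
position: [0.4809, 0.012, 0.5304]
tool_rot: [[-0.905, 0.424, 0.006], [0.424, 0.905, 0.003], [-0.004, 0.005, -1.0]]
contact_force: [0.3, 1.2, -0.7]
finger_gap: 0.0877
```

```bash
cat > look.py <<'E'
from h import *
s=env.read_state(); print(s['time_s'],np.round(s['position'],3),np.round(s['tool_rot'],3).tolist(),np.round(s['joint_positions'],1))
im,D=env.snapshot('wrist'); np.save('wrist.npy',D); cv2.imwrite('wrist.png',im); K,P=cam('wrist')
for l,z in (('crank_axis',.06),('lock_top',.062),('lantern',.199),('mug_mid',.0975),('knob_a_mid',.114),('pointer',.06),('lamp',0),('jar',0)):
    for d in env.spot_point(l,'wrist')[:3]:
        if d['confidence']>.3: print(l,round(d['confidence'],2),np.round(d['pixel']),onz(d['pixel'],K,P,z).round(3))
import sys
if len(sys.argv)>1: cv2.imwrite(f'pics/{sys.argv[1]}.png',im)
E
python3 look.py w1
```

```text
2.7 [0.481 0.012 0.53 ] [[-0.905, 0.424, 0.006], [0.424, 0.905, 0.003], [-0.004, 0.005, -1.0]] [-29.4   3.3  23.7 101.   -1.5  75.6  59.6]
lantern 0.95 [223. 322.] [ 0.53  -0.104  0.199]
mug_mid 0.92 [554. 211.] [0.604 0.265 0.098]
mug_mid 0.77 [110. 139.] [ 0.318 -0.158  0.098]
mug_mid 0.59 [299. 172.] [0.438 0.015 0.098]
knob_a_mid 0.66 [376. 188.] [0.489 0.085 0.114]
pointer 0.4 [347. 279.] [0.593 0.01  0.06 ]
lamp 0.87 [271. 249.] [ 0.526 -0.077  0.   ]
jar 0.65 [419.  86.] [0.408 0.201 0.   ]
```

View pics/w1.png

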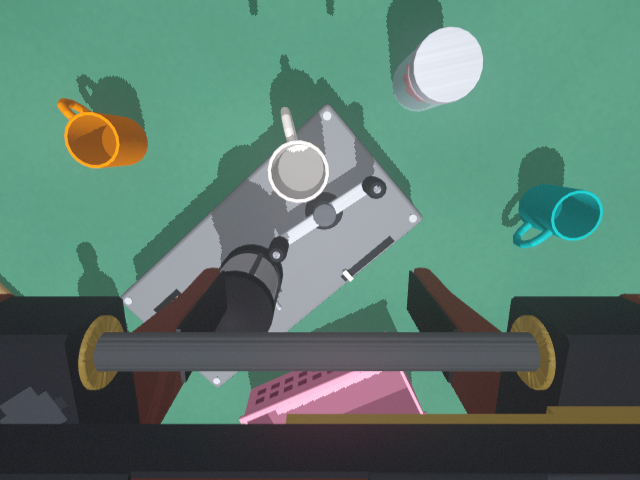

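The overhead shows mug rim (299,171) with handle tip (285,110), knob tops (376,185) and (278,251), hub (324,214), and deck screws (327,115), (413,218), (128,300), (217,381).

```bash
python3 - <<'E'
from h import *
K,P=cam('wrist'); f=lambda px,z: onz(px,K,P,z)[:2]
S=[f(p,.06) for p in ((327,115),(413,218),(217,381),(128,300))]
c=np.mean(S,0); d=(S[0]+S[1]-S[2]-S[3]); yaw=np.degrees(np.arctan2(-d[0],d[1]))
print('centre',c.round(4),'yaw',yaw,'dims',np.linalg.norm(S[0]-S[1]),np.linalg.norm(S[1]-S[2]),np.linalg.norm(S[3]-S[0]))
y=np.radians(yaw);R=np.array([[np.cos(y),-np.sin(y)],[np.sin(y),np.cos(y)]])
for n,p in (('axis',(0,.1)),('lantern',(0,-.025)),('lock0',(0,-.14))): print(n,(c+R@p).round(4))
ka,kb,hub,m,h=f((377,183),.137),f((279,250),.137),f((324,213),.094),f((299,171),.135),f((285,110),.12)
print('knobs',ka,kb,'mid',(ka+kb)/2,'dist',np.linalg.norm(ka-kb),'ang a',np.degrees(np.arctan2(*(ka-kb)[::-1])),'hub',hub)
print('mug',m,'handle',h,np.degrees(np.arctan2(*(h-m)[::-1])),np.linalg.norm(h-m))
D=np.load('wrist.npy'); C=cloud(D,K,P,np.ones_like(D,bool))
q=C[(np.linalg.norm(C[:,:2]-m,axis=1)<.045)&(abs(C[:,2]-.133)<.006)]; print('rim depth',len(q),cv2.minEnclosingCircle(q[:,:2].astype(np.float32)))
print('obst near mug path', )
E
```

```text
centre [ 0.5243 -0.072 ] yaw 17.07585832111388 dims 0.16604411421146892 0.3552843284254331 0.3553086459197582
axis [0.495  0.0236]
lantern [ 0.5317 -0.0959]
lock0 [ 0.5654 -0.2058]
knobs [0.47950957 0.088208  ] [ 0.50178836 -0.03474098] mid [0.49064897 0.02673351] dist 0.12495117377479947 ang a 100.27075205496847 hub [0.49265425 0.02362844]
mug [0.43520589 0.02042102] handle [0.37424594 0.03268029] 168.62927473809606 0.06218042419344412
rim depth 754 ((0.43552112579345703, 0.018669655546545982), 0.03199411928653717)
obst near mug path
```

>>> servo_tool(
  deltas=[
    [0.0444,-0.0125,0.02,0,0,-8.5,0.0878],
    [0,0,0.05,0,0,-8.5,0.0878],
    [0,0,0.05,0,0,0,0.0878],
    [0,0,0.04,0,0,0,0.0878],
    [0,0,0.01,0,0,0,0.0878],
    [0,0,0,0,0,0,0.0878],
  ],
)

```text
time_s: 3.9
position: [0.4341, 0.0275, 0.3567]
tool_rot: [[-0.993, 0.118, 0.008], [0.118, 0.993, 0.006], [-0.007, 0.006, -1.0]]
contact_force: [0.3, 0.6, 1.3]
finger_gap: 0.0878
```

```bash
cat > tl.py <<'E'
# usage: tl.py x y z jawdeg : remaining tool-frame delta to grasp-point target
from h import *; import sys
x,y,z,j=map(float,sys.argv[1:5]); s=env.read_state(); R=np.array(s['tool_rot']); p=np.array(s['position'])
g=p+R@[0,0,.163]; print('t',s['time_s'],'grasp',g.round(4),'jaw',np.degrees(np.arctan2(R[1,1],R[0,1])).round(1),'tilt',(np.degrees(R[:2,2])).round(2),'gap',round(s['finger_gap'],4),'F',np.round(s['contact_force'],1),'J',np.round(s['joint_positions'],0))
jd=np.radians(j); Rt=np.array([[-np.sin(jd),np.cos(jd),0],[np.cos(jd),np.sin(jd),0],[0,0,-1.]]).reshape(3,3)
Rt=np.column_stack([np.cross(Rt[:,1],[0,0,-1]),Rt[:,1],[0,0,-1]])
pt=np.array([x,y,z])-Rt@[0,0,.163]
print('d',(R.T@(pt-p)).round(4),'rv',np.degrees(cv2.Rodrigues(R.T@Rt)[0].ravel()).round(2))
E
python3 tl.py .4355 .0195 .118 82; python3 - <<'E'
from h import *
s=env.snapshot('wrist');D=s[1];K,P=cam('wrist');C=cloud(D,K,P,np.ones_like(D,bool))
q=C[(np.linalg.norm(C[:,:2]-[.4355,.0195],axis=1)<.045)&(abs(C[:,2]-.133)<.006)]; print('rim',len(q),cv2.minEnclosingCircle(q[:,:2].astype(np.float32)),q[:,2].max())
E
```

```text
t 3.9 grasp [0.4354 0.0284 0.1937] jaw 83.2 tilt [0.45 0.32] gap 0.0878 F [0.3 0.6 1.3] J [-30.   8.  22. 121.  -4.  51.  78.]
d [-0.0018 -0.0082  0.0757] rv [0.37 0.4  1.23]
rim 2720 ((0.43116408586502075, 0.015607854351401329), 0.03831286355853081) 0.13700982111887974
```

>>> servo_tool(
  deltas=[
    [-0.0018,-0.0085,0.02,0.37,0.4,0,0.0878],
    [0,0,0.03,0,0,0,0.0878],
    [0,0,0.025,0,0,0,0.0878],
    [0,0,0,0,0,0,0.0878],
  ],
)

```text
time_s: 4.45
position: [0.4394, 0.0196, 0.287]
tool_rot: [[-0.993, 0.117, 0.013], [0.117, 0.993, 0.004], [-0.012, 0.006, -1.0]]
contact_force: [-0.5, -1.0, -0.1]
finger_gap: 0.088
```

```bash
python3 tl.py .4355 .0195 .118 83; python3 - <<'E'
from h import *
im,_=env.snapshot('wrist'); cv2.imwrite('pics/w2.png',im)
E
```

```text
t 4.45 grasp [0.4415 0.0203 0.1241] jaw 83.3 tilt [0.74 0.24] gap 0.088 F [-0.5 -1.  -0.1] J [-27.  15.  21. 125.  -8.  41.  83.]
d [ 0.0039 -0.0006  0.006 ] rv [0.32 0.7  0.28]
```

View pics/w2.png

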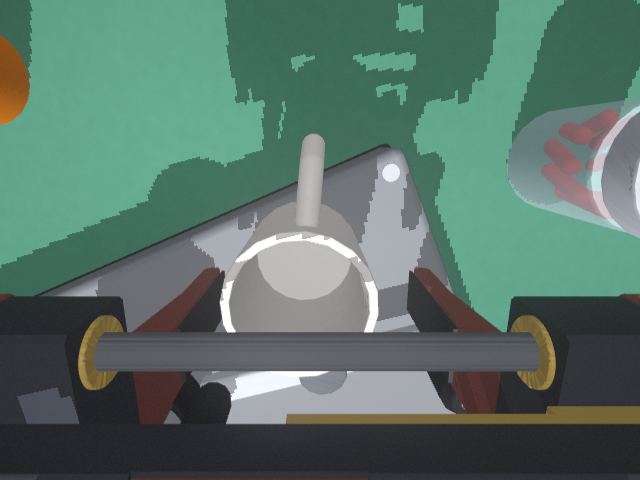

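The mug rim spans columns 222–378, between the fingers but about 8 mm to the left of centre, so I'll shift and close.

>>> servo_tool(
  deltas=[
    [0.004,-0.007,0.006,0.3,0.6,0,0.0878],
    [0,0,0,0,0,0,0.0878],
    [0,0,0,0,0,0,0.055],
    [0,0,0,0,0,0,0.055],
    [0,0,0,0,0,0,0.055],
    [0,0,0,0,0,0,0.055],
  ],
)

```text
time_s: 5.25
position: [0.4362, 0.0129, 0.285]
tool_rot: [[-0.993, 0.117, 0.009], [0.117, 0.993, 0.002], [-0.008, 0.003, -1.0]]
contact_force: [-0.4, -0.1, -1.2]
finger_gap: 0.0632
```

>>> servo_tool(
  deltas=[
    [0,0,-0.02,0,0,0,0.055],
    [0,0,-0.04,0,0,0,0.055],
    [0,0,-0.045,0,0,0,0.055],
    [0,0,-0.045,0,0,0,0.055],
    [0,0,-0.01,0,0,0,0.055],
    [0,0,0,0,0,0,0.055],
  ],
)

```text
time_s: 6.0
position: [0.4339, 0.0128, 0.4477]
tool_rot: [[-0.993, 0.117, 0.004], [0.117, 0.993, 0.001], [-0.004, 0.001, -1.0]]
contact_force: [1.0, -0.1, -1.2]
finger_gap: 0.0635
```

```bash
python3 tl.py .48 .40 .24 83
```

```text
t 6.0 grasp [0.4345 0.0129 0.2847] jaw 83.3 tilt [0.21 0.04] gap 0.0635 F [ 1.  -0.1 -1.2] J [-31.   1.  23. 114.  -1.  65.  76.]
d [-0.0004  0.3899  0.0451] rv [0.06 0.21 0.3 ]
```

>>> servo_tool(
  deltas=[
    [0,0.02,0,0,0,0,0.055],
    [0,0.04,0,0,0,0,0.055],
    [0,0.04,0,0,0,0,0.055],
    [0,0.04,0,0,0,0,0.055],
    [0,0.04,0,0,0,0,0.055],
    [0,0.04,0,0,0,0,0.055],
    [0,0.04,0,0,0,0,0.055],
    [0,0.04,0,0,0,0,0.055],
    [0,0.04,0,0,0,0,0.055],
    [0,0.03,0.01,0,0,0,0.055],
    [0,0.02,0.04,0,0,0,0.055],
    [0,0,0.05,0,0,0,0.055],
    [0,0,0.05,0,0,0,0.055],
    [0,0,0.03,0,0,0,0.055],
    [0,0,0.01,0,0,0,0.055],
    [0,0,0,0,0,0,0.055],
  ],
)

```text
time_s: 8.0
position: [0.4735, 0.4058, 0.2181]
tool_rot: [[-0.992, 0.121, -0.028], [0.122, 0.992, -0.022], [0.026, -0.025, -0.999]]
contact_force: [-0.9, 1.6, 8.1]
finger_gap: 0.0625
```

```bash
python3 tl.py .48 .40 .064 83
```

```text
t 8.0 grasp [0.4689 0.4022 0.0552] jaw 83.0 tilt [-1.63 -1.27] gap 0.0625 F [-0.9  1.6  8.1] J [-51.  36.   8. 100.  -7.  46.  44.]
d [-0.0069 -0.0052 -0.009 ] rv [-1.46 -1.47  0.02]
```

It came down lower than asked, with light board contact of about 8 N. I'll straighten up, ease off, then release.

>>> servo_tool(
  deltas=[
    [0,0,-0.003,-1.4,-1.4,0,0.055],
    [0,0,0,0,0,0,0.055],
  ],
)

```text
time_s: 8.25
position: [0.4736, 0.4051, 0.2189]
tool_rot: [[-0.993, 0.122, -0.002], [0.122, 0.993, -0.002], [0.002, -0.002, -1.0]]
contact_force: [2.1, 1.1, 7.1]
finger_gap: 0.0627
```

```bash
python3 tl.py .48 .40 .06 83;python3 - <<'E'
from h import *
im,_=env.snapshot('side'); cv2.imwrite('pics/s2.png',cv2.resize(im[60:220,180:400],None,fx=3,fy=3))
E
```

```text
t 8.25 grasp [0.4732 0.4048 0.0559] jaw 83.0 tilt [-0.12 -0.12] gap 0.0627 F [2.1 1.1 7.1] J [-51.  35.   8. 101.  -7.  44.  44.]
d [-0.007  -0.0043 -0.0041] rv [-0.14 -0.1  -0.01]
```

View pics/s2.png

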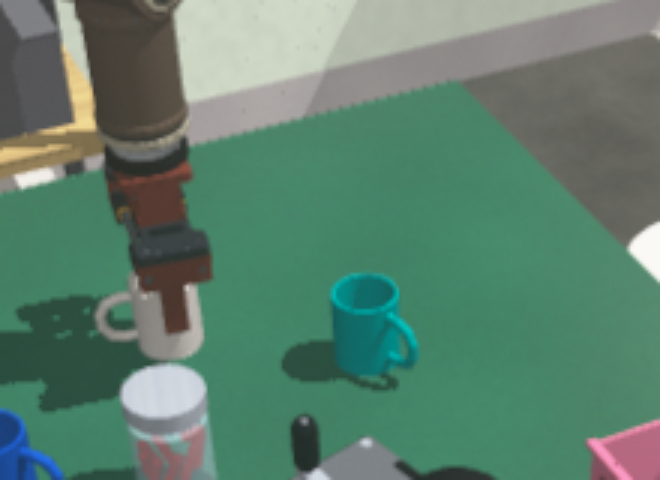

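The mug is upright on the board, clear of the jar and the turquoise mug. Release and go up.

>>> servo_tool(
  deltas=[
    [0,0,0,0,0,0,0.07],
    [0,0,0,0,0,0,0.0878],
    [0,0,0,0,0,0,0.0878],
    [0,0,0,0,0,0,0.0878],
    [0,0,-0.02,0,0,0,0.0878],
    [0,0,-0.04,0,0,0,0.0878],
    [0,0,-0.05,0,0,0,0.0878],
    [0,0,-0.05,0,0,0,0.0878],
    [0,0,-0.05,0,0,0,0.0878],
    [0,0,-0.04,0,0,0,0.0878],
    [0,0,0,0,0,0,0.0878],
  ],
)

```text
time_s: 9.68
position: [0.4736, 0.4045, 0.4843]
tool_rot: [[-0.992, 0.123, -0.002], [0.123, 0.992, -0.001], [0.002, -0.002, -1.0]]
contact_force: [0.3, -0.6, -0.2]
finger_gap: 0.0875
```

```bash
python3 tl.py .53 -.20 .31 95; python3 - <<'E'
from h import *
im,D=env.snapshot('wrist');K,P=cam('wrist');C=cloud(D,K,P,np.ones_like(D,bool))
q=C[(np.linalg.norm(C[:,:2]-[.47,.405],axis=1)<.05)&(C[:,2]>.05)]; print(len(q),q[:,2].max()); t=q[abs(q[:,2]-.073)<.006]; print(len(t),cv2.minEnclosingCircle(t[:,:2].astype(np.float32)))
E
```

```text
t 9.675 grasp [0.4733 0.4043 0.3213] jaw 82.9 tilt [-0.12 -0.08] gap 0.0875 F [ 0.3 -0.6 -0.2] J [-53.  20.  11.  86.  -4.  74.  41.]
d [-0.1303 -0.593   0.0121] rv [ -0.08  -0.12 -12.06]
64315 0.4218469009569909
663 ((0.47018036246299744, 0.4051435589790344), 0.03195799142122269)
```

Mug measured upright at (0.470, 0.405), rim about 0.073 m high. Now to the lock.

>>> servo_tool(
  deltas=[
    [-0.006,-0.025,0,0,0,0,0.0],
    [-0.01,-0.048,0,0,0,0,0.0],
    [-0.01,-0.048,0,0,0,0,0.0],
    [-0.01,-0.048,0,0,0,0,0.0],
    [-0.01,-0.048,0,0,0,0,0.0],
    [-0.01,-0.048,0,0,0,0,0.0],
    [-0.01,-0.048,0,0,0,0,0.0],
    [-0.01,-0.048,0,0,0,0,0.0],
    [-0.01,-0.048,0,0,0,0,0.0],
    [-0.01,-0.048,0,0,0,0,0.0],
    [-0.01,-0.048,0,0,0,0,0.0],
    [-0.01,-0.048,0,0,0,0,0.0],
    [-0.005,-0.025,0,0,0,0,0.0],
    [0,0,0,0,0,9.6,0.0],
    [0,0,0,0,0,9.6,0.0],
    [0,0,0,0,0,9.6,0.0],
    [0,0,0,0,0,9.6,0.0],
    [0,0,0,0,0,9.6,0.0],
    [0,0,0,0,0,9.6,0.0],
    [0,0,0,0,0,7,0.0],
  ],
)

```text
time_s: 12.22
position: [0.4934, -0.2333, 0.4645]
tool_rot: [[-0.249, 0.967, -0.049], [0.969, 0.249, -0.007], [0.006, -0.049, -0.999]]
contact_force: [0.3, 0.3, -0.5]
finger_gap: 0.0003
```

```bash
python3 tl.py .544 -.218 .12 17; python3 look.py w3
```

```text
t 12.225 grasp [ 0.4854 -0.2344  0.3017] jaw 14.4 tilt [-2.81 -0.39] gap 0.0003 F [ 0.3  0.3 -0.5] J [-16.  17.  45.  99. -11.  72.  46.]
d [0.0012 0.0616 0.1787] rv [-2.81 -0.39 -2.58]
12.225 [ 0.493 -0.233  0.464] [[-0.249, 0.967, -0.049], [0.969, 0.249, -0.007], [0.006, -0.049, -0.999]] [-15.8  16.5  45.3  99.1 -10.5  71.7  46.4]
lock_top 0.85 [390. 213.] [ 0.551 -0.217  0.062]
lantern 0.75 [449.  68.] [ 0.533 -0.104  0.199]
mug_mid 0.84 [178. 132.] [ 0.33  -0.189  0.098]
```

View pics/w3.png

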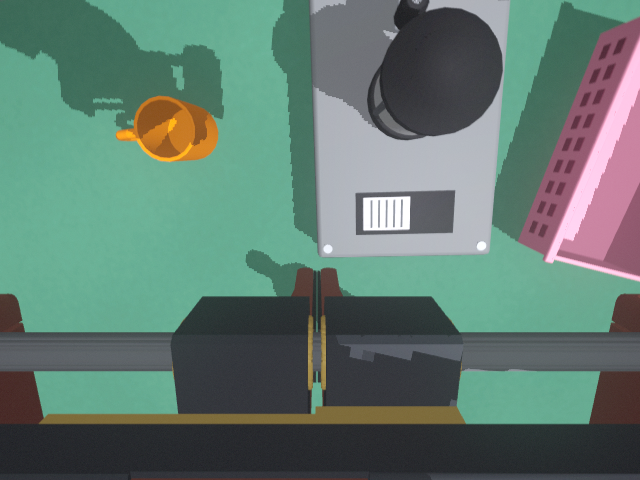

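Plate centre is at (387,213), shut side, with the slot running on to column 455. Its world position is about (0.548, −0.216), consistent with the base frame.

>>> servo_tool(
  deltas=[
    [0.002,0.033,0,-2.8,-0.4,-2.6,0.0],
    [0,0.03,0.02,0,0,0,0.0],
    [0,0,0.05,0,0,0,0.0],
    [0,0,0.05,0,0,0,0.0],
    [0,0,0.04,0,0,0,0.0],
    [0,0,0,0,0,0,0.0],
  ],
)

```text
time_s: 13.42
position: [0.5587, -0.2124, 0.3007]
tool_rot: [[-0.307, 0.952, 0.007], [0.952, 0.307, -0.0], [-0.003, 0.007, -1.0]]
contact_force: [-0.0, -0.0, 0.5]
finger_gap: 0.0004
```

```bash
python3 tl.py .548 -.216 .085 17; python3 look.py
```

```text
t 13.425 grasp [ 0.5599 -0.2124  0.1377] jaw 17.9 tilt [ 0.41 -0.02] gap 0.0004 F [-0.  -0.   0.5] J [-11.  31.  37. 104. -23.  53.  55.]
d [-0.     -0.0117  0.0527] rv [0.38 0.14 0.91]
13.425 [ 0.559 -0.212  0.301] [[-0.307, 0.952, 0.007], [0.952, 0.307, -0.0], [-0.003, 0.007, -1.0]] [-10.7  30.8  37.5 103.6 -23.1  53.   54.9]
lock_top 0.91 [296. 258.] [ 0.551 -0.219  0.062]
mug_mid 0.58 [629. 176.] [ 0.698 -0.114  0.098]
```

>>> servo_tool(
  deltas=[
    [-0.0005,-0.014,0.02,0,0,0,0.0],
    [0,0,0.02,0,0,0,0.0],
    [0,0,0.006,0,0,0,0.0],
    [0,0,0.004,0,0,0,0.0],
    [0,0,0,0,0,0,0.0],
  ],
)

```text
time_s: 14.5
position: [0.5491, -0.2173, 0.2539]
tool_rot: [[-0.308, 0.951, 0.018], [0.951, 0.309, -0.002], [-0.007, 0.016, -1.0]]
contact_force: [0.7, -0.2, -0.2]
finger_gap: 0.0003
```

```bash
python3 tl.py .547 -.217 .081 17
```

```text
t 14.5 grasp [ 0.552  -0.2176  0.0909] jaw 18.0 tilt [ 1.02 -0.09] gap 0.0003 F [ 0.7 -0.2 -0.2] J [ -8.  33.  35. 107. -26.  47.  58.]
d [ 0.001  -0.0021  0.0099] rv [0.95 0.4  0.97]
```

>>> servo_tool(
  deltas=[
    [0.001,-0.002,0.007,0.9,0.4,0,0.0],
    [0,0,0.003,0,0,0,0.0],
    [0,0,0.003,0,0,0,0.0],
  ],
)

```text
time_s: 14.88
position: [0.5489, -0.2166, 0.2439]
tool_rot: [[-0.309, 0.951, 0.005], [0.951, 0.309, 0.002], [0.0, 0.005, -1.0]]
contact_force: [-3.2, 8.1, 42.1]
finger_gap: 0.0007
```

>>> servo_tool(
  deltas=[
    [0,0.004,0.0005,0,0,0,0.0],
    [0,0.008,0.001,0,0,0,0.0],
  ],
)

```text
time_s: 15.12
position: [0.561, -0.2131, 0.2444]
tool_rot: [[-0.309, 0.951, 0.008], [0.951, 0.309, 0.002], [-0.0, 0.008, -1.0]]
contact_force: [-2.1, 0.4, 6.3]
finger_gap: 0.0007
```

>>> servo_tool(
  deltas=[
    [0,0.007,0.0013,0.2,0,0,0.0],
    [0,0.007,0.0013,0.2,0,0,0.0],
    [0,0.007,0.0013,0.2,0,0,0.0],
  ],
)

```text
time_s: 15.5
position: [0.5839, -0.2063, 0.2443]
tool_rot: [[-0.309, 0.951, 0.003], [0.951, 0.309, 0.0], [-0.001, 0.003, -1.0]]
contact_force: [-2.3, 2.0, 12.8]
finger_gap: 0.0001
```

>>> servo_tool(
  deltas=[
    [0,0.006,0.0014,0,0,0,0.0],
    [0,0.006,0.0016,0,0,0,0.0],
    [0,0.004,0.0016,0,0,0,0.0],
  ],
)

```text
time_s: 15.88
position: [0.5949, -0.2043, 0.244]
tool_rot: [[-0.307, 0.952, -0.009], [0.952, 0.307, 0.003], [0.006, -0.007, -1.0]]
contact_force: [-19.3, 3.3, 32.9]
finger_gap: 0.0005
```

The horizontal force rose to 19 N, so the plate is at its stop. Lift straight off and look.

>>> servo_tool(
  deltas=[
    [0,0,-0.01,0,0,0,0.0],
    [0,0,-0.04,0,0,0,0.0],
    [0,0,-0.05,0,0,0,0.03],
    [-0.005,-0.03,-0.05,0,0,0,0.05],
    [0,0,-0.04,0,0,0,0.05],
    [0,0,0,0,0,0,0.05],
  ],
)

```text
time_s: 16.62
position: [0.5704, -0.2186, 0.4388]
tool_rot: [[-0.307, 0.952, -0.011], [0.952, 0.307, 0.001], [0.005, -0.01, -1.0]]
contact_force: [0.6, 1.0, -0.7]
finger_gap: 0.0368
```

```bash
python3 tl.py .478 .09 .30 100; python3 look.py; python3 -c "
import cv2
im=cv2.imread('wrist.png'); cv2.imwrite('pics/w4.png',im[:340])"
```

```text
t 16.625 grasp [ 0.5686 -0.2184  0.2758] jaw 17.9 tilt [-0.64  0.09] gap 0.0368 F [ 0.6  1.  -0.7] J [-14.  24.  42.  93. -17.  70.  50.]
d [ 0.3222  0.0065 -0.0227] rv [ -0.28  -0.64 -82.13]
16.625 [ 0.57  -0.219  0.439] [[-0.307, 0.952, -0.011], [0.952, 0.307, 0.001], [0.005, -0.01, -1.0]] [-13.5  24.5  42.1  92.8 -17.   70.   50. ]
lock_top 0.61 [339. 211.] [ 0.586 -0.206  0.062]
lantern 0.69 [316.  45.] [ 0.53  -0.102  0.199]
mug_mid 0.61 [ 78. 112.] [ 0.344 -0.188  0.097]
```

View pics/w4.png

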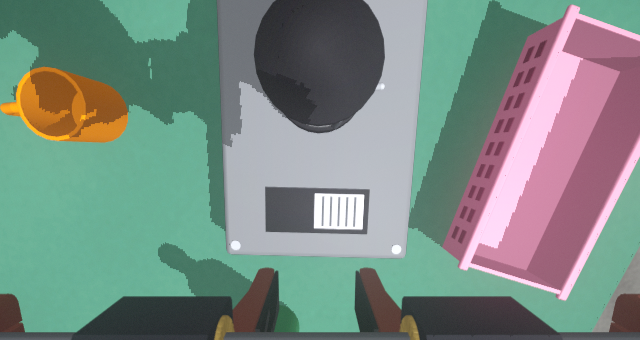

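The lock is fully open: the plate (314–365) sits at the far end of the slot (265–370).

Cranking plan: jaw fixed along base x at 17°, so the body's short side faces the lantern. Grip the free-spinning knobs and make about 180° strokes on the side away from the lantern, alternating knobs. Moving to knob a.

>>> servo_tool(
  deltas=[
    [0.02,0,0,0,0,0,0.05],
    [0.04,0.001,0,0,0,0,0.05],
    [0.04,0.001,0,0,0,0,0.05],
    [0.04,0.001,0,0,0,0,0.05],
    [0.04,0.001,0,0,0,0,0.05],
    [0.04,0.001,0,0,0,0,0.05],
    [0.04,0.001,0,0,0,0,0.05],
    [0.03,0.001,0,0,0,0,0.05],
    [0,0,0,0,0,0,0.05],
  ],
)

```text
time_s: 18.2
position: [0.485, 0.0684, 0.4337]
tool_rot: [[-0.306, 0.952, -0.022], [0.952, 0.306, -0.0], [0.007, -0.021, -1.0]]
contact_force: [-0.0, -0.3, -0.3]
finger_gap: 0.0499
```

```bash
python3 tl.py .482 .0875 .18 17; python3 look.py w5
```

```text
t 18.2 grasp [0.4814 0.0684 0.2707] jaw 17.8 tilt [-1.27 -0.  ] gap 0.0499 F [-0.  -0.3 -0.3] J [-47.  10.  38. 109.  -7.  65.  12.]
d [0.0185 0.0049 0.0907] rv [-1.21 -0.38  0.8 ]
18.2 [0.485 0.068 0.434] [[-0.306, 0.952, -0.022], [0.952, 0.306, -0.0], [0.007, -0.021, -1.0]] [-46.6   9.7  38.1 108.9  -6.8  64.9  11.9]
crank_axis 0.81 [316. 269.] [0.495 0.015 0.06 ]
mug_mid 0.57 [550.  33.] [0.607 0.269 0.098]
knob_a_mid 0.66 [329. 217.] [0.486 0.08  0.114]
pointer 0.45 [334. 217.] [0.495 0.072 0.06 ]
lamp 0.81 [318. 330.] [ 0.527 -0.082  0.   ]
jar 0.56 [294.  75.] [0.41  0.195 0.   ]
```

View pics/w5.png

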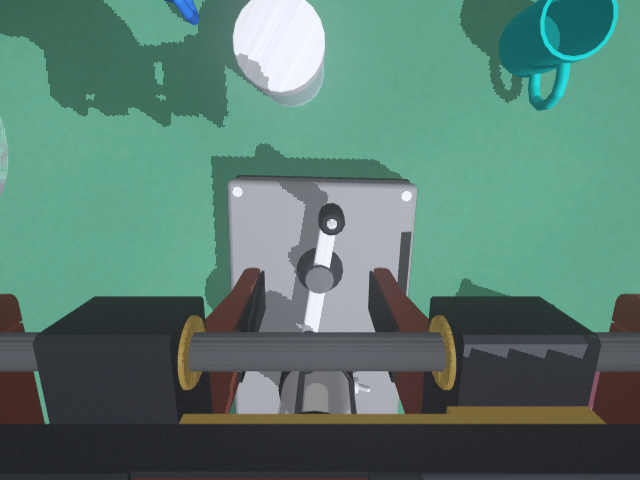

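Knob a's top is at (332,222), the hub top at (320,279).

```bash
python3 - <<'E'
from h import *
K,P=cam('wrist')
print(onz((332,223),K,P,.137),onz((320,278),K,P,.094),[onz(p,K,P,.06)[:2].round(4) for p in((238,192),(406,196))])
im,D=env.snapshot('wrist');C=cloud(D,K,P,np.ones_like(D,bool))
for z,c in((.135,[.482,.085]),(.093,[.493,.024])):
    q=C[(np.linalg.norm(C[:,:2]-c,axis=1)<.022)&(abs(C[:,2]-z)<.005)]; print(len(q),cv2.minEnclosingCircle(q[:,:2].astype(np.float32)) if len(q) else '')
E
```

```text
[0.48919685 0.0780916  0.137     ] [0.4983314  0.01655884 0.094     ] [array([0.3974, 0.0654]), array([0.5562, 0.1117])]
546 ((0.487775593996048, 0.08095984160900116), 0.010876359418034554)
707 ((0.49330800771713257, 0.02403138391673565), 0.021767735481262207)
```

>>> servo_tool(
  deltas=[
    [0.011,0.009,0.02,-1.2,-0.4,0,0.05],
    [0,0,0.04,0,0,0,0.05],
    [0,0,0.02,0,0,0,0.05],
    [0,0,0,0,0,0,0.05],
  ],
)

```text
time_s: 19.2
position: [0.4914, 0.0784, 0.3524]
tool_rot: [[-0.299, 0.954, 0.003], [0.954, 0.299, -0.0], [-0.001, 0.003, -1.0]]
contact_force: [0.5, -0.0, -0.0]
finger_gap: 0.0498
```

```bash
python3 tl.py .487 .081 .122 17.5; python3 - <<'E'
from h import *
im,D=env.snapshot('wrist');K,P=cam('wrist');C=cloud(D,K,P,np.ones_like(D,bool))
q=C[(np.linalg.norm(C[:,:2]-[.487,.081],axis=1)<.02)&(abs(C[:,2]-.135)<.006)]; print(len(q),cv2.minEnclosingCircle(q[:,:2].astype(np.float32)) if len(q) else '')
cv2.imwrite('pics/w6.png',im)
print(proj([.487,.081,.137],K,P))
E
```

```text
t 19.2 grasp [0.4919 0.0783 0.1894] jaw 17.4 tilt [ 0.18 -0.01] gap 0.0498 F [ 0.5 -0.  -0. ] J [-45.  16.  36. 114. -12.  53.  15.]
d [ 0.0039 -0.0036  0.0674] rv [ 0.17  0.07 -0.08]
1025 ((0.48841845989227295, 0.08121577650308609), 0.010888735763728619)
[306.37615888 260.33593932]
```

View pics/w6.png

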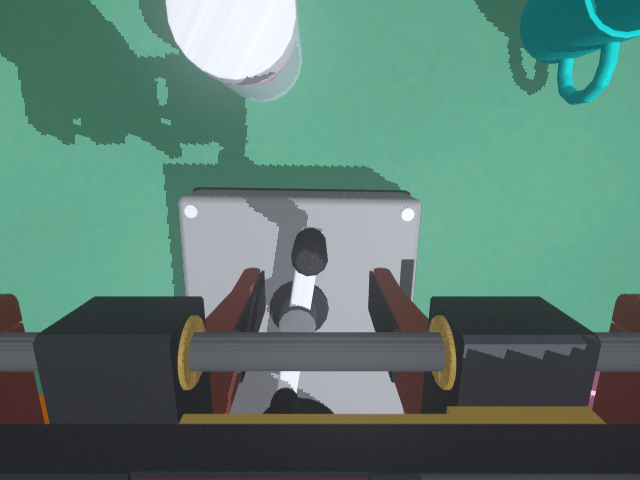

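Knob a's top is at (310,260), between the fingers and 3 to 4 mm off centre, at (0.488, 0.081). Descend and grip.

>>> servo_tool(
  deltas=[
    [0.004,-0.0025,0.025,0,0,0,0.05],
    [0,0,0.03,0,0,0,0.05],
    [0,0,0.01,0,0,0,0.05],
    [0,0,0,0,0,0,0.015],
    [0,0,0,0,0,0,0.015],
    [0,0,0,0,0,0,0.015],
    [0,0,0,0,0,0,0.015],
  ],
)

```text
time_s: 20.12
position: [0.4909, 0.0812, 0.2931]
tool_rot: [[-0.298, 0.954, 0.012], [0.954, 0.298, 0.004], [0.0, 0.013, -1.0]]
contact_force: [0.6, -1.5, -7.0]
finger_gap: 0.0211
```

```bash
python3 tl.py .4884 .0812 .122 17.5; cat > rows.py <<'E'
# rows.py axisx axisy delta n : knob angle now and n rows turning it clockwise by delta each
from h import *; import sys
ax,ay,dl,n=map(float,sys.argv[1:5]); s=env.read_state(); R=np.array(s['tool_rot']); g=np.array(s['position'])+R@[0,0,.163]
v=g[:2]-[ax,ay]; ph=np.degrees(np.arctan2(v[1],v[0])); print('angle',ph.round(1),'r',np.hypot(*v).round(4),'z',g[2].round(4))
r=.064
for i in range(int(n)):
    a,b=np.radians([ph-i*dl,ph-(i+1)*dl]); w=r*np.array([np.cos(b)-np.cos(a),np.sin(b)-np.sin(a),0])
    print((R.T@w)[:2].round(4).tolist(), end=' ')
print('end',ph-n*dl)
E
python3 rows.py .498 .018 10 11
```

```text
t 20.125 grasp [0.4929 0.0818 0.1301] jaw 17.4 tilt [0.7  0.24] gap 0.0211 F [ 0.6 -1.5 -7. ] J [-42.  21.  34. 118. -17.  45.  19.]
d [ 0.0008 -0.0025  0.0081] rv [ 0.73 -0.02 -0.14]
angle 94.5 r 0.064 z 0.1301
[-0.0034, 0.0106] [-0.0052, 0.0099] [-0.0068, 0.0088] [-0.0083, 0.0075] [-0.0094, 0.0059] [-0.0103, 0.0042] [-0.0109, 0.0024] [-0.0111, 0.0004] [-0.0111, -0.0015] [-0.0106, -0.0034] [-0.0099, -0.0052] end -15.453274109788083
```

Gripped, with a gap of 21 mm. First short stroke, to calibrate.

>>> servo_tool(
  deltas=[
    [-0.0034,0.0106,0,0,0,0,0.015],
    [-0.0052,0.0099,0,0,0,0,0.015],
    [-0.0068,0.0088,0,0,0,0,0.015],
    [-0.0083,0.0075,0,0,0,0,0.015],
    [-0.0094,0.0059,0,0,0,0,0.015],
  ],
)

```text
time_s: 20.75
position: [0.5435, 0.0601, 0.2929]
tool_rot: [[-0.299, 0.954, 0.006], [0.954, 0.299, 0.002], [0.0, 0.006, -1.0]]
contact_force: [-7.2, -3.2, 2.5]
finger_gap: 0.0213
```

```bash
python3 tl.py .54 .07 .13 17.5; python3 rows.py .498 .018 10 8
```

```text
t 20.75 grasp [0.5445 0.0604 0.1299] jaw 17.4 tilt [0.35 0.12] gap 0.0213 F [-7.2 -3.2  2.5] J [-37.  26.  33. 111. -19.  48.  24.]
d [ 0.0105 -0.0003 -0.0001] rv [ 0.37 -0.01 -0.13]
angle 42.4 r 0.0629 z 0.1299
[-0.0105, 0.0038] [-0.011, 0.0019] [-0.0112, 0.0] [-0.011, -0.0019] [-0.0105, -0.0038] [-0.0097, -0.0056] [-0.0085, -0.0072] [-0.0072, -0.0085] end -37.60229630199174
```

>>> servo_tool(
  deltas=[
    [-0.0105,0.0038,0,0,0,0,0.015],
    [-0.011,0.0019,0,0,0,0,0.015],
    [-0.0112,0,0,0,0,0,0.015],
    [-0.011,-0.0019,0,0,0,0,0.015],
    [-0.0105,-0.0038,0,0,0,0,0.015],
    [-0.0085,-0.005,0,0,0,0,0.015],
  ],
)

```text
time_s: 21.5
position: [0.5585, -0.0025, 0.2928]
tool_rot: [[-0.299, 0.954, -0.004], [0.954, 0.299, 0.009], [0.01, -0.001, -1.0]]
contact_force: [-5.6, 3.9, 0.8]
finger_gap: 0.021
```

```bash
python3 tl.py .54 .07 .13 17.5; python3 rows.py .498 .018 10 1; python3 - <<'E'
# circle fit with the three gripped knob positions
from h import *
s=env.read_state(); g=(np.array(s['position'])+np.array(s['tool_rot'])@[0,0,.163])[:2]
A=np.array([[.4929,.0818],[.5445,.0604],g]); M=np.c_[2*A,np.ones(3)]; x=np.linalg.solve(M,(A**2).sum(1)); print('axis fit',x[:2],np.sqrt(x[2]+x[:2]@x[:2]), 'knob b',2*x[:2]-g)
E
```

```text
t 21.5 grasp [ 0.5578 -0.001   0.1298] jaw 17.4 tilt [-0.23  0.52] gap 0.021 F [-5.6  3.9  0.8] J [-29.  27.  33. 109. -20.  50.  31.]
d [0.0747 0.0041 0.0006] rv [-0.06 -0.57 -0.09]
angle -17.7 r 0.0628 z 0.1298
[-0.0085, -0.0072] end -27.658729816001017
axis fit [0.49661802 0.01785559] 0.06405240874582262 knob b [0.43541714 0.03675436]
```

Circle fit: axis (0.4966, 0.0179), radius 64.05 mm, which matches the given 64 mm. Now switching to knob b.

>>> servo_tool(
  deltas=[
    [0,0,0,0,0,0,0.05],
    [0,0,0,0,0,0,0.05],
    [0,0,-0.025,0,0,0,0.05],
    [0,0,-0.025,0,0,0,0.05],
    [0.012,-0.0175,0,0,0,0,0.05],
    [0.0182,-0.0264,0,0,0,0,0.05],
    [0.0182,-0.0264,0,0,0,0,0.05],
    [0.0182,-0.0264,0,0,0,0,0.05],
    [0.006,-0.0088,0,0,0,0,0.05],
    [0,0,0,0,0,0,0.05],
  ],
)

```text
time_s: 22.75
position: [0.442, 0.0367, 0.3481]
tool_rot: [[-0.301, 0.954, 0.019], [0.954, 0.301, 0.01], [0.004, 0.021, -1.0]]
contact_force: [0.7, 0.5, 0.3]
finger_gap: 0.0502
```

```bash
python3 tl.py .4355 .0367 .13 17.5
```

```text
t 22.75 grasp [0.445  0.0384 0.1851] jaw 17.5 tilt [1.06 0.6 ] gap 0.0502 F [0.7 0.5 0.3] J [-43.  10.  37. 122.  -8.  50.  16.]
d [ 0.0017 -0.0074  0.055 ] rv [ 1.19 -0.25 -0.01]
```

>>> servo_tool(
  deltas=[
    [0.0017,-0.0074,0.01,1.2,-0.25,0,0.05],
    [0,0,0.022,0,0,0,0.05],
    [0,0,0.018,0,0,0,0.05],
    [0,0,0,0,0,0,0.05],
    [0,0,0,0,0,0,0.015],
    [0,0,0,0,0,0,0.015],
    [0,0,0,0,0,0,0.015],
    [0,0,0,0,0,0,0.015],
  ],
)

```text
time_s: 23.75
position: [0.4374, 0.0347, 0.2964]
tool_rot: [[-0.298, 0.955, -0.001], [0.955, 0.298, -0.004], [-0.004, -0.002, -1.0]]
contact_force: [-0.7, -0.5, -3.4]
finger_gap: 0.021
```

```bash
python3 tl.py .4355 .0367 .13 17.5;  python3 rows.py .4966 .0179 10 18
```

```text
t 23.75 grasp [0.4373 0.034  0.1334] jaw 17.3 tilt [-0.05 -0.23] gap 0.021 F [-0.7 -0.5 -3.4] J [-41.  15.  35. 125. -12.  44.  20.]
d [ 0.0025 -0.0012  0.0033] rv [-0.11  0.21 -0.16]
angle 164.8 r 0.0614 z 0.1334
[0.0088, 0.0068] [0.0075, 0.0082] [0.006, 0.0094] [0.0043, 0.0103] [0.0024, 0.0109] [0.0005, 0.0111] [-0.0015, 0.0111] [-0.0034, 0.0106] [-0.0052, 0.0099] [-0.0068, 0.0088] [-0.0082, 0.0075] [-0.0094, 0.006] [-0.0103, 0.0043] [-0.0109, 0.0024] [-0.0111, 0.0005] [-0.0111, -0.0015] [-0.0106, -0.0034] [-0.0099, -0.0052] end -15.194381466727549
```

>>> servo_tool(
  deltas=[
    [0.0088,0.0068,0,0,0,0,0.015],
    [0.0075,0.0082,0,0,0,0,0.015],
    [0.006,0.0094,0,0,0,0,0.015],
    [0.0043,0.0103,0,0,0,0,0.015],
    [0.0024,0.0109,0,0,0,0,0.015],
    [0.0005,0.0111,0,0,0,0,0.015],
    [-0.0015,0.0111,0,0,0,0,0.015],
    [-0.0034,0.0106,0,0,0,0,0.015],
    [-0.0052,0.0099,0,0,0,0,0.015],
  ],
)

```text
time_s: 24.88
position: [0.5206, 0.0767, 0.2961]
tool_rot: [[-0.295, 0.956, -0.002], [0.955, 0.295, -0.018], [-0.017, -0.007, -1.0]]
contact_force: [-4.9, -7.9, 5.9]
finger_gap: 0.0212
```

```bash
python3 tl.py .4355 .0367 .13 17.5;  python3 rows.py .4966 .0179 10 9
```

```text
t 24.875 grasp [0.5204 0.0737 0.1331] jaw 17.1 tilt [-0.1  -1.04] gap 0.0212 F [-4.9 -7.9  5.9] J [-40.  24.  33. 113. -16.  48.  19.]
d [-0.013  -0.0931  0.004 ] rv [-0.41  0.97 -0.36]
angle 66.9 r 0.0607 z 0.1331
[-0.0079, 0.0079] [-0.0092, 0.0064] [-0.0101, 0.0047] [-0.0108, 0.0028] [-0.0111, 0.0009] [-0.0111, -0.001] [-0.0108, -0.0029] [-0.0101, -0.0047] [-0.0091, -0.0064] end -23.062759724260303
```

>>> servo_tool(
  deltas=[
    [-0.0079,0.0079,0,0,0.3,0,0.015],
    [-0.0092,0.0064,0,0,0.3,0,0.015],
    [-0.0101,0.0047,0,0,0.3,0,0.015],
    [-0.0108,0.0028,0,0,0,0,0.015],
    [-0.0111,0.0009,0,0,0,0,0.015],
    [-0.0111,-0.001,0,0,0,0,0.015],
    [-0.0108,-0.0029,0,0,0,0,0.015],
    [-0.0091,-0.0042,0,0,0,0,0.015],
  ],
)

```text
time_s: 25.88
position: [0.5622, 0.006, 0.2964]
tool_rot: [[-0.3, 0.954, -0.006], [0.954, 0.3, -0.0], [0.001, -0.005, -1.0]]
contact_force: [4.2, 1.7, -4.4]
finger_gap: 0.0211
```

```bash
python3 tl.py .4355 .0367 .13 17.5;  python3 rows.py .4966 .0179 10 1
```

```text
t 25.875 grasp [0.5613 0.006  0.1334] jaw 17.4 tilt [-0.32 -0.02] gap 0.0211 F [ 4.2  1.7 -4.4] J [-30.  27.  33. 108. -18.  50.  29.]
d [ 0.0672 -0.1117  0.0041] rv [-0.31 -0.07 -0.06]
angle -10.5 r 0.0658 z 0.1334
[-0.0094, -0.0061] end -20.465161901183237
```

>>> servo_tool(
  deltas=[
    [-0.0094,-0.0061,0,0,0,0,0.015],
    [0,0,0,0,0,0,0.015],
  ],
)

```text
time_s: 26.12
position: [0.559, -0.0075, 0.2963]
tool_rot: [[-0.297, 0.955, -0.005], [0.955, 0.297, -0.002], [-0.001, -0.005, -1.0]]
contact_force: [0.7, -1.5, 0.3]
finger_gap: 0.0215
```

```bash
python3 rows.py .4966 .0179 10 1; cat > opp.py <<'E'
from h import *
s=env.read_state(); R=np.array(s['tool_rot']); g=np.array(s['position'])+R@[0,0,.163]
v=g[:2]-[.4966,.0179]; o=np.array([.4966,.0179])-v/np.linalg.norm(v)*.064; print('opposite knob',o.round(4),'tool delta',(R.T@np.r_[o-g[:2],0]).round(4))
E
python3 opp.py
```

```text
angle -22.7 r 0.0668 z 0.1333
[-0.0079, -0.0079] end -32.685981810649906
opposite knob [0.4376 0.0426] tool delta [ 0.0841 -0.1002  0.0004]
```

>>> servo_tool(
  deltas=[
    [0,0,0,0,0,0,0.05],
    [0,0,0,0,0,0,0.05],
    [0,0,-0.025,0,0,0,0.05],
    [0,0,-0.025,0,0,0,0.05],
    [0.0145,-0.0172,0,0,0,0,0.05],
    [0.021,-0.025,0,0,0,0,0.05],
    [0.021,-0.025,0,0,0,0,0.05],
    [0.021,-0.025,0,0,0,0,0.05],
    [0.0066,-0.008,0,0,0,0,0.05],
    [0,0,0,0,0,0,0.05],
  ],
)

```text
time_s: 27.38
position: [0.4339, 0.0459, 0.3486]
tool_rot: [[-0.301, 0.953, -0.01], [0.953, 0.301, -0.002], [0.001, -0.01, -1.0]]
contact_force: [-0.0, -0.2, -0.4]
finger_gap: 0.05
```

```bash
python3 tl.py .4376 .0426 .13 17.5
```

```text
t 27.375 grasp [0.4322 0.0457 0.1856] jaw 17.5 tilt [-0.6 -0.1] gap 0.05 F [-0.  -0.2 -0.4] J [-44.   9.  36. 122.  -7.  51.  13.]
d [-0.0044  0.0031  0.0556] rv [-0.6  -0.09  0.05]
```

>>> servo_tool(
  deltas=[
    [-0.0044,0.0031,0.01,-0.6,0,0,0.05],
    [0,0,0.024,0,0,0,0.05],
    [0,0,0.019,0,0,0,0.05],
    [0,0,0,0,0,0,0.05],
    [0,0,0,0,0,0,0.015],
    [0,0,0,0,0,0,0.015],
    [0,0,0,0,0,0,0.015],
    [0,0,0,0,0,0,0.015],
  ],
)

```text
time_s: 28.38
position: [0.4423, 0.0394, 0.2931]
tool_rot: [[-0.298, 0.955, 0.002], [0.955, 0.298, -0.002], [-0.002, 0.001, -1.0]]
contact_force: [-1.4, -0.7, -4.2]
finger_gap: 0.0208
```

```bash
python3 tl.py .4376 .0426 .13 17.5;  python3 rows.py .4966 .0179 10 9
```

```text
t 28.375 grasp [0.4426 0.0391 0.1301] jaw 17.3 tilt [ 0.1  -0.09] gap 0.0208 F [-1.4 -0.7 -4.2] J [-40.  16.  34. 124. -13.  43.  20.]
d [ 0.0045 -0.0035  0.0001] rv [ 0.07  0.12 -0.18]
angle 158.6 r 0.0581 z 0.1301
[0.0081, 0.0077] [0.0066, 0.009] [0.0049, 0.01] [0.0031, 0.0107] [0.0012, 0.0111] [-0.0007, 0.0111] [-0.0026, 0.0108] [-0.0045, 0.0102] [-0.0062, 0.0093] end 68.58134204769235
```

>>> servo_tool(
  deltas=[
    [0.0081,0.0077,0,0,0,0,0.015],
    [0.0066,0.009,0,0,0,0,0.015],
    [0.0049,0.01,0,0,0,0,0.015],
    [0.0031,0.0107,0,0,0,0,0.015],
    [0.0012,0.0111,0,0,0,0,0.015],
    [-0.0007,0.0111,0,0,0,0,0.015],
    [-0.0026,0.0108,0,0,0,0,0.015],
    [-0.0045,0.0102,0,0,0,0,0.015],
    [-0.0062,0.0093,0,0,0,0,0.015],
  ],
)

```text
time_s: 29.5
position: [0.5299, 0.0688, 0.2929]
tool_rot: [[-0.292, 0.956, 0.004], [0.956, 0.292, -0.02], [-0.021, -0.002, -1.0]]
contact_force: [-7.1, -7.4, 3.8]
finger_gap: 0.0211
```

```bash
python3 tl.py .4376 .0426 .13 17.5;  python3 rows.py .4966 .0179 10 9
```

```text
t 29.5 grasp [0.5305 0.0655 0.13  ] jaw 17.0 tilt [ 0.21 -1.17] gap 0.0211 F [-7.1 -7.4  3.8] J [-38.  25.  33. 113. -16.  48.  20.]
d [ 0.0019 -0.0959  0.0001] rv [-0.15  1.18 -0.53]
angle 54.5 r 0.0584 z 0.13
[-0.0094, 0.006] [-0.0103, 0.0043] [-0.0109, 0.0024] [-0.0111, 0.0005] [-0.0111, -0.0014] [-0.0106, -0.0033] [-0.0099, -0.0051] [-0.0089, -0.0068] [-0.0075, -0.0082] end -35.466867053261375
```

>>> servo_tool(
  deltas=[
    [-0.0092,0.0063,0,0,0.4,0,0.015],
    [-0.0101,0.0047,0,0,0.4,0,0.015],
    [-0.0108,0.0028,0,0,0.3,0,0.015],
    [-0.0111,0.0009,0,0,0,0,0.015],
    [-0.0111,-0.001,0,0,0,0,0.015],
    [-0.0108,-0.0029,0,0,0,0,0.015],
    [-0.0101,-0.0047,0,0,0,0,0.015],
    [0,0,0,0,0,0,0.015],
  ],
)

```text
time_s: 30.5
position: [0.5614, -0.0004, 0.2932]
tool_rot: [[-0.294, 0.956, 0.004], [0.956, 0.294, -0.001], [-0.002, 0.004, -1.0]]
contact_force: [0.8, -1.4, -5.3]
finger_gap: 0.0209
```

```bash
python3 tl.py .4376 .0426 .13 17.5;  python3 rows.py .4966 .0179 10 1; python3 opp.py
```

```text
t 30.5 grasp [ 5.621e-01 -5.000e-04  1.302e-01] jaw 17.1 tilt [ 0.24 -0.05] gap 0.0209 F [ 0.8 -1.4 -5.3] J [-29.  27.  32. 109. -18.  49.  29.]
d [ 0.0775 -0.1057 -0.0004] rv [ 0.22  0.12 -0.39]
angle -15.7 r 0.0681 z 0.1302
[-0.0088, -0.0068] end -25.724669821182836
opposite knob [0.435  0.0352] tool delta [ 0.0716 -0.111  -0.0006]
```

>>> servo_tool(
  deltas=[
    [0,0,0,0,0,0,0.05],
    [0,0,0,0,0,0,0.05],
    [0,0,-0.025,0,0,0,0.05],
    [0,0,-0.025,0,0,0,0.05],
    [0.0115,-0.0185,0,0,0,0,0.05],
    [0.0172,-0.028,0,0,0,0,0.05],
    [0.0172,-0.028,0,0,0,0,0.05],
    [0.0172,-0.028,0,0,0,0,0.05],
    [0.0055,-0.0099,0,0,0,0,0.05],
    [0,0,0,0,0,0,0.05],
  ],
)

```text
time_s: 31.75
position: [0.4307, 0.0338, 0.3469]
tool_rot: [[-0.297, 0.955, 0.007], [0.955, 0.297, 0.001], [-0.001, 0.007, -1.0]]
contact_force: [0.3, -0.2, 0.6]
finger_gap: 0.0501
```

```bash
python3 tl.py .4345 .032 .13 17.5; python3 - <<'E'
from h import *
im,D=env.snapshot('wrist');K,P=cam('wrist');C=cloud(D,K,P,np.ones_like(D,bool))
q=C[(np.linalg.norm(C[:,:2]-[.4345,.032],axis=1)<.028)&(abs(C[:,2]-.135)<.006)]; print(len(q),cv2.minEnclosingCircle(q[:,:2].astype(np.float32)) if len(q) else '')
E
```

```text
t 31.75 grasp [0.4319 0.034  0.1839] jaw 17.3 tilt [0.42 0.07] gap 0.0501 F [ 0.3 -0.2  0.6] J [-43.   9.  35. 123.  -7.  50.  14.]
d [-0.0028  0.0027  0.0539] rv [ 0.42  0.05 -0.2 ]
1031 ((0.43445056676864624, 0.027374975383281708), 0.0108668627217412)
```

>>> servo_tool(
  deltas=[
    [-0.0056,0.002,0.01,0.4,0,0,0.05],
    [0,0,0.024,0,0,0,0.05],
    [0,0,0.018,0,0,0,0.05],
    [0,0,0,0,0,0,0.05],
    [0,0,0,0,0,0,0.015],
    [0,0,0,0,0,0,0.015],
    [0,0,0,0,0,0,0.015],
    [0,0,0,0,0,0,0.015],
  ],
)

```text
time_s: 32.8
position: [0.4388, 0.0258, 0.2924]
tool_rot: [[-0.294, 0.956, -0.001], [0.956, 0.294, -0.005], [-0.005, -0.002, -1.0]]
contact_force: [0.7, -0.5, -4.8]
finger_gap: 0.02
```

```bash
python3 tl.py .4345 .029 .13 17.5;  python3 rows.py .4966 .0179 10 9
```

```text
t 32.8 grasp [0.4387 0.025  0.1294] jaw 17.1 tilt [-0.04 -0.29] gap 0.02 F [ 0.7 -0.5 -4.8] J [-39.  16.  34. 125. -12.  43.  21.]
d [ 0.0043 -0.0032 -0.0006] rv [-0.13  0.26 -0.41]
angle 173.0 r 0.0583 z 0.1294
[0.0097, 0.0054] [0.0087, 0.007] [0.0073, 0.0084] [0.0057, 0.0096] [0.004, 0.0104] [0.0021, 0.011] [0.0002, 0.0112] [-0.0018, 0.011] [-0.0037, 0.0105] end 82.98509001243892
```

>>> servo_tool(
  deltas=[
    [0.0097,0.0054,0,0,0,0,0.015],
    [0.0087,0.007,0,0,0,0,0.015],
    [0.0073,0.0084,0,0,0,0,0.015],
    [0.0057,0.0096,0,0,0,0,0.015],
    [0,0,0,0,0,0,0.015],
  ],
)

```text
time_s: 33.42
position: [0.4637, 0.0629, 0.2925]
tool_rot: [[-0.29, 0.957, 0.014], [0.957, 0.29, -0.014], [-0.017, 0.009, -1.0]]
contact_force: [2.2, 0.1, -5.7]
finger_gap: 0.0202
```

```bash
python3 tl.py .4345 .029 .13 17.5;  python3 rows.py .4966 .0179 10 9; python3 - <<'E'
from h import *
im,D=env.snapshot('wrist'); cv2.imwrite('pics/w7.png',im)
E
```

```text
t 33.425 grasp [0.466  0.0607 0.1295] jaw 16.9 tilt [ 0.79 -0.78] gap 0.0202 F [ 2.2  0.1 -5.7] J [-42.  18.  33. 122. -13.  43.  17.]
d [-0.024  -0.0378 -0.0004] rv [ 0.52  0.98 -0.64]
angle 125.6 r 0.0527 z 0.1295
[0.0026, 0.0108] [0.0007, 0.0111] [-0.0012, 0.0111] [-0.0031, 0.0107] [-0.0049, 0.01] [-0.0066, 0.009] [-0.0081, 0.0077] [-0.0093, 0.0062] [-0.0102, 0.0045] end 35.567086311309794
```

View pics/w7.png

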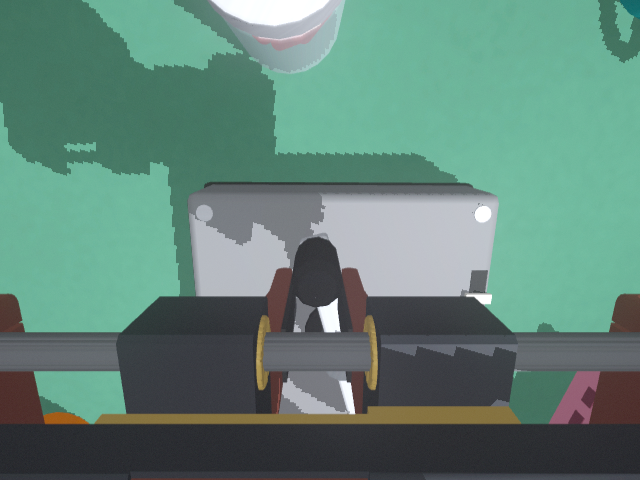

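Knob b sits about 9 mm off toward the far pad edge, at (318,270). I'll regrip centred.

>>> servo_tool(
  deltas=[
    [0,0,0,0,0,0,0.032],
    [0,0,0,0,0,0,0.032],
    [0.0105,0,0,0.5,0.9,0,0.032],
    [0,0,0,0,0,0,0.032],
    [0,0,0,0,0,0,0.015],
    [0,0,0,0,0,0,0.015],
    [0,0,0,0,0,0,0.015],
  ],
)

```text
time_s: 34.35
position: [0.4604, 0.0756, 0.2934]
tool_rot: [[-0.292, 0.956, 0.001], [0.956, 0.292, 0.003], [0.003, 0.002, -1.0]]
contact_force: [0.6, -0.3, -0.5]
finger_gap: 0.0211
```

```bash
python3 tl.py .4345 .029 .13 17.5;  python3 rows.py .4966 .0179 10 12
```

```text
t 34.35 grasp [0.4607 0.0762 0.1304] jaw 17.0 tilt [0.08 0.19] gap 0.0211 F [ 0.6 -0.3 -0.5] J [-42.  18.  33. 121. -14.  44.  16.]
d [-0.037  -0.0384  0.0003] rv [ 0.13 -0.16 -0.54]
angle 121.7 r 0.0685 z 0.1304
[0.0019, 0.011] [-0.0001, 0.0112] [-0.002, 0.011] [-0.0039, 0.0105] [-0.0056, 0.0096] [-0.0072, 0.0085] [-0.0086, 0.0071] [-0.0097, 0.0055] [-0.0105, 0.0038] [-0.011, 0.0019] [-0.0112, -0.0001] [-0.011, -0.002] end 1.6572697760055775
```

Good grip at 21.1 mm. I'll do 8 rows, then check.

>>> servo_tool(
  deltas=[
    [0.0019,0.011,0,0,0,0,0.015],
    [-0.0001,0.0112,0,0,0,0,0.015],
    [-0.002,0.011,0,0,0,0,0.015],
    [-0.0039,0.0105,0,0,0,0,0.015],
    [-0.0056,0.0096,0,0,0,0,0.015],
    [-0.0072,0.0085,0,0,0,0,0.015],
    [-0.0086,0.0071,0,0,0,0,0.015],
    [-0.0097,0.0055,0,0,0,0,0.015],
  ],
)

```text
time_s: 35.35
position: [0.5465, 0.0613, 0.2932]
tool_rot: [[-0.291, 0.957, -0.004], [0.957, 0.291, 0.001], [0.002, -0.004, -1.0]]
contact_force: [-7.2, -2.6, 8.3]
finger_gap: 0.0214
```

```bash
python3 tl.py .4345 .029 .13 17.5;  python3 rows.py .4966 .0179 8 6
```

```text
t 35.35 grasp [0.5458 0.0615 0.1302] jaw 16.9 tilt [-0.24  0.06] gap 0.0214 F [-7.2 -2.6  8.3] J [-35.  26.  31. 110. -18.  49.  22.]
d [ 0.0016 -0.1166  0.0006] rv [-0.21 -0.13 -0.59]
angle 41.5 r 0.0658 z 0.1302
[-0.0084, 0.0031] [-0.0087, 0.002] [-0.0089, 0.0007] [-0.0089, -0.0005] [-0.0088, -0.0018] [-0.0084, -0.003] end -6.452906248933964
```

>>> servo_tool(
  deltas=[
    [-0.0084,0.0031,0,0,0,0,0.015],
    [-0.0087,0.002,0,0,0,0,0.015],
    [-0.0089,0.0007,0,0,0,0,0.015],
    [-0.006,-0.0003,0,0,0,0,0.015],
  ],
)

```text
time_s: 35.85
position: [0.5611, 0.0291, 0.2932]
tool_rot: [[-0.288, 0.957, -0.012], [0.957, 0.288, 0.002], [0.006, -0.011, -1.0]]
contact_force: [-6.5, 0.9, 8.1]
finger_gap: 0.0213
```

```bash
python3 rows.py .4966 .0179 4 3
```

```text
angle 10.5 r 0.0636 z 0.1302
[-0.0044, -0.0006] [-0.0044, -0.0009] [-0.0043, -0.0013] end -1.4991114096567237
```

>>> servo_tool(
  deltas=[
    [-0.0044,-0.0006,0,0,0,0,0.015],
    [-0.0044,-0.0009,0,0,0,0,0.015],
  ],
)

```text
time_s: 36.1
position: [0.562, 0.0245, 0.2932]
tool_rot: [[-0.291, 0.957, -0.016], [0.957, 0.291, 0.012], [0.016, -0.012, -1.0]]
contact_force: [-6.6, 16.2, 8.2]
finger_gap: 0.0213
```

```bash
python3 rows.py .4966 .0179 4 3
```

```text
angle 7.7 r 0.0633 z 0.1302
[-0.0044, -0.0009] [-0.0043, -0.0012] [-0.0042, -0.0015] end -4.299174109246295
```

Resistance has risen to 16 N at the expected stop angle. One more push to confirm.

>>> servo_tool(
  deltas=[
    [-0.0035,-0.0005,0,0,0,0,0.015],
    [-0.0035,-0.0005,0,0,0,0,0.015],
  ],
)

```text
time_s: 36.35
position: [0.5628, 0.0231, 0.2932]
tool_rot: [[-0.296, 0.955, -0.021], [0.955, 0.296, 0.022], [0.027, -0.014, -1.0]]
contact_force: [-7.5, 9.2, 8.4]
finger_gap: 0.0213
```

```bash
python3 rows.py .4966 .0179 4 1
```

```text
angle 7.9 r 0.0634 z 0.1303
[-0.0044, -0.0009] end 3.8888498855996687
```

The angle held at 7.9°, so it's at its stop (predicted about 5°). Let go, rise and check.

>>> servo_tool(
  deltas=[
    [0,0,0,0,0,0,0.05],
    [0,0,0,0,0,0,0.05],
    [0,0,0,0,0,0,0.05],
    [0,0,-0.025,0,0,0,0.05],
    [0,0,-0.04,0,0,0,0.05],
    [0,0,-0.05,0,0,0,0.05],
    [0,0,-0.05,0,0,0,0.05],
    [0.02,-0.03,-0.04,0,0,0,0.05],
    [0,0,0,0,0,0,0.05],
    [0,0,0,0,0,0,0.05],
  ],
)

```text
time_s: 37.6
position: [0.5343, 0.0268, 0.504]
tool_rot: [[-0.292, 0.956, -0.017], [0.956, 0.292, 0.018], [0.023, -0.011, -1.0]]
contact_force: [-0.2, -0.0, -0.8]
finger_gap: 0.0502
```

```bash
python3 look.py; python3 - <<'E'
from h import *
a=cv2.imread('wrist.png')[:340]
b=env.snapshot('scene')[0]; c=env.snapshot('side')[0]
top=cv2.resize(a,(753,400))[:, :]; bot=np.hstack([cv2.resize(b[130:430,150:500],(376,200+120)),cv2.resize(c[130:470,160:480],(377,320))])
o=np.vstack([top,bot]); cv2.imwrite('pics/end.png',cv2.resize(o,None,fx=.83,fy=.83,interpolation=3)[:600])
for n in('scene','side'):
    K,P=cam(n)
    for l,z in(('jar',0),('oil',0),('spoon',0),('basket',0),('lock_top',.062)):
        for d in env.spot_point(l,n)[:1]: print(n,l,round(d['confidence'],2),onz(d['pixel'],K,P,z).round(3))
E
```

```text
37.6 [0.534 0.027 0.504] [[-0.292, 0.956, -0.017], [0.956, 0.292, 0.018], [0.023, -0.011, -1.0]] [-37.4  11.5  35.9  97.2  -8.1  74.5  17.2]
crank_axis 0.71 [285. 214.] [0.495 0.014 0.06 ]
lock_top 0.56 [307. 394.] [ 0.589 -0.211  0.062]
lantern 0.72 [271. 374.] [ 0.529 -0.103  0.199]
mug_mid 0.92 [475.   4.] [0.615 0.27  0.097]
mug_mid 0.66 [293. 278.] [ 0.525 -0.047  0.097]
knob_a_mid 0.64 [224. 210.] [0.436 0.01  0.114]
pointer 0.42 [360. 184.] [0.569 0.074 0.06 ]
lamp 0.64 [291. 274.] [ 0.524 -0.077  0.   ]
jar 0.84 [261.  47.] [ 0.407  0.196 -0.   ]
scene jar 0.74 [ 0.407  0.217 -0.   ]
scene oil 0.69 [ 0.571 -0.375  0.   ]
scene spoon 0.85 [ 0.451 -0.458  0.   ]
scene basket 0.96 [ 0.78  -0.088  0.   ]
scene lock_top 0.55 [ 0.584 -0.202  0.062]
side jar 0.86 [0.409 0.21  0.   ]
side oil 0.58 [ 0.56  -0.372  0.   ]
side spoon 0.85 [ 0.442 -0.457  0.   ]
side basket 0.88 [ 0.775 -0.107  0.   ]
side lock_top 0.71 [ 0.587 -0.208  0.062]
```

View pics/end.png

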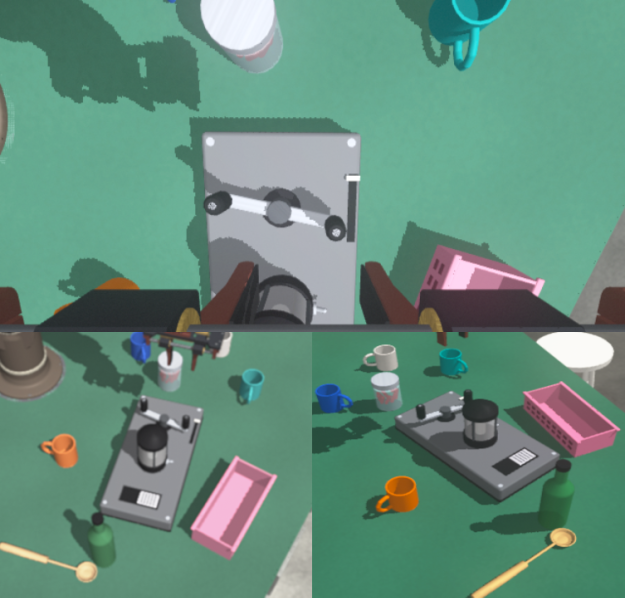

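The pointer is at the end of its slot (352,177), the lock is open, and the white mug is upright on the board. Nothing else has moved. Handing in.

```bash
python3 -c "
from rig import env
print(env.close_job())"
```

```text
the job is handed in; nothing more can be done
None
```

The lantern is wound, and I handed the job in at about 38 s on the robot's clock.

- **Mug:** I set the white mug upright on the green board at about (0.47, 0.405). It met the board a little harder than planned, at about 8 N, because the arm came down further than I had asked. It was still upright in the last pictures.
- **Lock:** I pressed the plate and slid it until it hit its stop. My first press on it was also hard, at 42 N at the fingertips, and I eased off straight away. The last pictures show it still fully open.
- **Crank:** I wound it clockwise in four strokes, switching knobs each time. In the last stroke the knob was gripped off-centre, so I regripped it and carried on. It stopped turning at 7.9°; the stop was predicted at about 5°. The gauge pointer is at the end of its slot, and I let go of the crank.
- **Other things:** the jar, bottle, spoon and basket are where they started, to within the 1 to 2 cm the cameras can tell. The robot ended well above the scene, touching nothing.

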